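# Load the seam press with a ball and start it

## Robot

A 6-joint arm with a two-finger parallel gripper is mounted at the origin on the work surface. World frame = base frame: x ahead of the robot, y to its left, z up, the work surface at z = 0. Lengths are in mm, angles in rad, forces in N, time in s.
With the tool pointing down it reaches from about 350 to 775 mm from the base axis. Payload 7.3 kg.
Tool frame: the origin (TCP) lies midway between the tips of the shut fingers; the grasp point (between the pads) lies 19 mm behind it; z points along the fingers, y is the line along which they close (so a half turn about z gives the same grasp; the last joint's range is limited). The gripper opens to 92 mm and grips with 3 to 60 N. Pads are 19 mm wide; open, the fingers measure 130 mm over their backs; the gripper's body (75 mm by 190 mm) begins 47 mm behind the grasp point.
Start: joints at [1.048, 0.342, 1.524, -0, 1.275, -0.146], TCP at [193.159, 488.195, 226.741] pointing down, gripper open.
Joint ranges: [-2.53, 2.53], [-0.77, 2.02], [0.04, 2.7], [-1, 4.14], [0.28, 2.66], [-3.11, 3.11]. Speed limits (rad/s): [2.57, 2.57, 3.14, 3.14, 3.14, 3.14].

## Interface

Orientations are given as [roll, pitch, yaw] about the fixed x, y, z axes, in that order (R = Rz(yaw) Ry(pitch) Rx(roll)).
In Python, from plant import bot gives the robot as it stands.
- The arm moves only by the tool servo_tool, never from a script. Its argument "deltas" is a list of rows, each a list of 2 entries, a list of its own where there are three numbers: the shift along the tool's x, y, z in m, then the turn, a rotation vector about the tool's x, y, z in degrees. A call has 1 to 20 rows; each row shifts and turns the commanded pose from where the row before left it, along the tool's axes as they then stand; what a row does not reach is not made up. A row lasts 1/8 s, in which the tool goes at most 62.5 mm and 10.7 degrees, less where a joint would pass 70% of its speed; a pose out of reach is approached as far as the arm can. A call with a gripper value outside its range is refused whole. "fingers" is the opening, from 0 (shut) to 1 (fully open), set as the call begins (left out, the last holds). The fingers move at their own pace and stop on an object; the grip force is fixed at half the most. Time passes only in rows, so rows that do not move let the fingers close. It gives the time, the measured TCP pose, the force, the opening and the grip force at its end, in the units of the state.
- bot.get_obs(): the state, without advancing time (a new reading comes with each control period).
- bot.capture(name): name is "scene" or "top" or "wrist"; returns the picture (400x640x3 uint8, red, green, blue); there is no depth.
- bot.camera_model(name): a dict with "mtx" (3x3 intrinsics, pixels), "xyz" and "rotation" of the camera in the world. Camera axes: x right, y down, z forward; pixel columns grow to the right and rows downward; lengths in mm; the calibration is good to about 2 mm. A picture is of the moment at which its call begins: read the wrist's pose just before it. camera_model takes no time and is no camera call; for the wrist camera it gives the pose at the moment of the call.
- bot.close_job(): hands the job in; it is judged then, once.
The state is a dict: "time": time; "joint_positions": joint angles; "dq": joint speeds; "tau": joint torques, N m; "tool_pos": TCP position; "tcp_rot": TCP orientation; "contact_force": force on the tool from outside, world axes, zero at the start; "moment": the same for the moment, N m; "grip_width": finger opening in mm; "finger_force": force on a finger pad.
Only numpy, scipy, OpenCV 4.12 (cv2) and the standard library are available. Lean on these libraries where they do the work, as an engineer would, in place of code of your own. Each camera call takes 0.05 s, during which the arm holds its last target. There are 200 camera calls.

## Task

Get the seam press ready and start it: first move the awl off the round press plate and lay it wholly inside the blue tool tray, then set the pink ball in the cup of the iron shoe. Slide the loaded shoe along the cart top, without lifting it, until it stands wholly inside the yellow ring of the press plate with the ball still in its cup. Only then press the green start button fully down and let it go; leave the canister, the dome weight and the dividers where they stand.

Things in the scene. Friction and masses are not known exactly. Their poses are not given: they have to be found in the camera images.
- plate: Press plate: flat round steel disc, 200 mm across, let in flush with the cart top (z = 0; nothing to climb), with a painted yellow ring of 166 mm inner and 182 mm outer diameter and a small yellow dot at its centre. Fixed. Origin at its centre, on the cart top. At the start the awl lies on it.
- shoe: Loose round cast iron shoe: a dark disc 140 mm in diameter and 24 mm high with two brass circles on top, about 0.85 kg, too wide to grip across. Origin at the centre of its underside, z up. In the middle of its top is a round cup (hole) 48 mm in diameter, 18 mm deep, in whose rim the ball sits: a seated ball has its centre 47 mm above the shoe's origin.
- ball: Hard pink moulded cricket ball with white seam, 66 mm in diameter, 0.13 kg. Origin at its centre. At the start it sits in the black rubber ring, centre about 38 mm above the cart top.
- nest: Low black rubber ring, 62 mm outer and 40 mm inner diameter, 12 mm high, in which the ball sits at the start. Fixed. Origin at the centre of its underside.
- awl: Loose awl lying flat, 130 mm long. Brown horn handle, 22 x 22 mm square with rounded edges, 68 mm long along its x axis; then a brass ferrule and a thin steel blade pointing along +x, 11 mm above the underside. Origin at the centre of the handle's underside (the centre of mass is about 3 mm ahead of it), z up.
- awl_tip (a point): Point of the awl's blade: 96 mm along +x and 11 mm above the awl's origin.
- awl_butt (a point): End of the awl's handle: 34 mm along -x and 11 mm above the awl's origin.
- tray: Blue open tool tray, 188 mm along its x axis, 118 mm along its y axis, 14 mm high outside; walls 4 mm thick, floor 4 mm thick. Fixed. Origin at the centre of its underside.
- box: Grey control box, 100 x 100 mm, 45 mm high, with the green start button in a black housing in the middle of its top. Fixed. Origin at the centre of its underside.
- start (a joint): Green start button, 34 mm in diameter, pressed straight down against a spring: 0 = out, 0.006 m = fully down (about 5 N).
- start_top (a point): Centre of the green start button's top face.
- canister: Bystander: loose screw-top tin canister with a knurled copper lid, 81 mm in diameter, 89 mm high. Origin at the centre of its underside.
- dome: Bystander: loose dome-shaped cast iron seam weight, 90 mm in diameter, 68 mm high with its knob. Origin at the centre of its underside.
- dividers: Bystander: loose pair of blued steel dividers lying flat, 9 mm high and about 160 mm long along its x axis, legs spread to about 50 mm at the points (+x end). Origin near the middle, on the underside.

How it is judged (in metres and radians):
On the way, in this order (a step that is already met when the one before it is completed fails the run):
1. the awl lies wholly inside the tray, let go (x of awl_tip in the frame of tray between -0.092 and 0.092 m and y of awl_tip in the frame of tray between -0.057 and 0.057 m and z of awl_tip in the frame of tray between 0.004 and 0.024 m and x of awl_butt in the frame of tray between -0.092 and 0.092 m and y of awl_butt in the frame of tray between -0.057 and 0.057 m and z of awl_butt in the frame of tray between 0.004 and 0.024 m and contact force between the fingers and awl below 0.1 N and linear speed of awl below 0.01 m/s), for 0.2 s.
2. the ball sits in the shoe's cup, let go (horizontal distance between ball and shoe below 0.006 m and z of ball in the frame of shoe between 0.042 and 0.051 m and contact force between the fingers and ball below 0.1 N and linear speed of ball below 0.01 m/s), for 0.2 s.
3. the loaded shoe stands at rest wholly inside the yellow ring (horizontal distance between shoe and plate below 0.013 m and height (world z) of shoe below 0.004 m and horizontal distance between ball and shoe below 0.006 m and z of ball in the frame of shoe between 0.042 and 0.051 m and linear speed of shoe below 0.01 m/s), for 0.2 s.
4. the start button is pressed fully down (value of joint start above 0.005 m).
At the end, for the whole second after the job is handed in: Shoe flat on the cart top, centre within 13 mm of the plate's centre; ball in its cup, within 6 mm of the shoe's axis; awl flat in the tray, tip and butt inside its walls and under 24 mm above its underside; button out again; all at rest (all of step 3 and x of awl_tip in the frame of tray between -0.092 and 0.092 m and y of awl_tip in the frame of tray between -0.057 and 0.057 m and z of awl_tip in the frame of tray between 0.004 and 0.024 m and x of awl_butt in the frame of tray between -0.092 and 0.092 m and y of awl_butt in the frame of tray between -0.057 and 0.057 m and z of awl_butt in the frame of tray between 0.004 and 0.024 m and linear speed of each of awl, ball below 0.01 m/s and value of joint start below 0.001 m); the robot touches nothing.
It fails at once if the shoe is lifted off the cart top or tipped (height (world z) of shoe above 0.008 m or angle between shoe's own z axis and vertical above 0.12 rad).
It fails at once if the start button is pressed before the loaded shoe stands inside the ring (value of joint start above 0.003 m and (horizontal distance between shoe and plate above 0.015 m or horizontal distance between ball and shoe above 0.01 m)).
It fails at once if the canister, the dome weight or the dividers are shifted by more than 20 mm (distance of any of canister, dome, dividers from where it was at the start of the episode above 0.02 m).
It also fails if it takes over 69 s, if anything falls off the work surface, if the arm or the gripper's body presses on something with over 40 N, if the wrist force passes 120 N, or if a joint passes its speed limit or range.

## Working session

There is one attempt and no reset: what is moved stays moved. The work goes in short steps, Python scripts to look and compute and a tool call to move; the robot and the scene stay as the last step left them, time stands still between calls to the robot, and variables do not carry over. Pictures are saved under pics/ and viewed, at most 10 in all, crops included, and the job is handed in when it is done.

Besides the shell and the picture viewer there is one more tool, called after "Emit:" as name([rows], argument=value, ...), one row to a line, values as JSON. servo_tool: Moves the arm, as the interface text tells. Its arguments: {"type":"object","properties":{"deltas":{"type":"array"},"fingers":{"type":"number"}},"required":["deltas"]}

```bash
mkdir -p pics; ls
cat > h.py <<'E'
import numpy as np, cv2
from plant import bot
def snap(c,n):
    im=bot.capture(c); cv2.imwrite(f'pics/{n}.png',im[:,:,::-1]); return im
def w(m,u,v,z):
    K=np.array(m['mtx']);R=np.array(m['rotation']);
    if R.shape!=(3,3):
        from scipy.spatial.transform import Rotation as Q; R=Q.from_euler('xyz',R).as_matrix()
    d=R@np.linalg.solve(K,[u,v,1]);c=np.array(m['xyz']);return c+d*(z-c[2])/d[2]
E
python3 - <<'E'
from h import *
o=bot.get_obs();print(o)
for c in('top','scene'):
    snap(c,c+'0');print(c,bot.camera_model(c))
E
```

```text
pics
{'time': 0.0, 'joint_positions': array([ 1.04799457e+00,  3.42719639e-01,  1.52502026e+00,  1.27749429e-05,
        1.27541115e+00, -1.45963952e-01]), 'dq': array([-0.00136887, -0.00115503,  0.00191763, -0.00032387,  0.00096808,
        0.00103058]), 'tau': array([ 1.11360721e-03, -4.31242275e+01, -2.44226611e+01,  7.17166322e-02,
        5.59272291e-02, -1.44762357e-04]), 'tool_pos': array([192.94043841, 487.8176692 , 226.04544163]), 'tcp_rot': array([-3.14005261e+00, -2.38748294e-04,  2.76475094e+00]), 'contact_force': array([ 0.21015707, -0.27667769, -0.22624281]), 'moment': array([ 0.03544142, -0.052396  , -0.02937292]), 'finger_force': 0.0, 'grip_width': 91.48028583702748}
top {'mtx': array([[428.04898426,   0.        , 324.82485922],
       [  0.        , 428.04898426, 196.42558546],
       [  0.        ,   0.        ,   1.        ]]), 'xyz': array([ 405.55229248,  -37.66750123, 1308.31630633]), 'rotation': array([-3.02022054,  0.00445308, -1.55452555])}
scene {'mtx': array([[472.75856234,   0.        , 322.37578015],
       [  0.        , 472.75856234, 195.68074171],
       [  0.        ,   0.        ,   1.        ]]), 'xyz': array([1065.80503464, -471.41340306,  884.71847   ]), 'rotation': array([-2.44695377, -0.00518291,  0.86467741])}
```

View pics/top0.png

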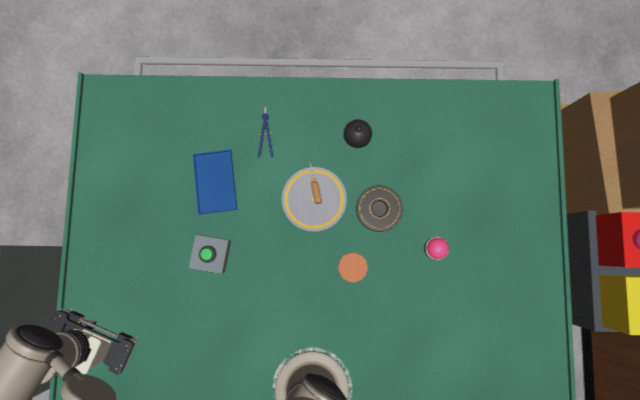

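View pics/scene0.png

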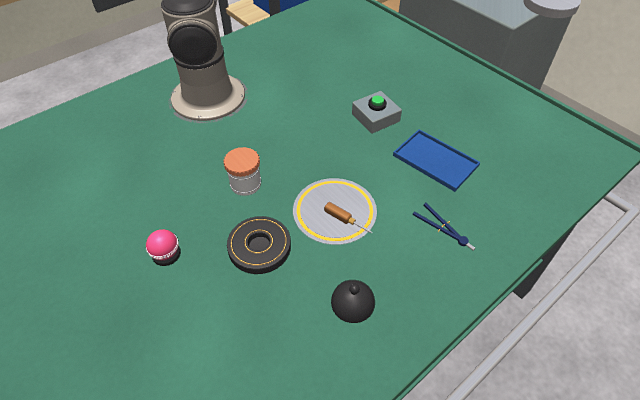

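The top view shows plate ~(315,199) with the awl on it, shoe ~(380,209), ball ~(437,248), tray ~(215,182), button ~(207,254), canister (353,268), dome (358,134) and dividers (265,135). I'll enlarge it to get closer positions.

Run:
```python
import cv2
im=cv2.imread('pics/top0.png')[145:275,185:455]
c=[im[:, :], ]
cv2.imwrite('pics/crop0.png',cv2.resize(im[:95,:150],None,fx=5.2,fy=5.2,interpolation=cv2.INTER_CUBIC))
from h import *
m=bot.camera_model('top'); I=cv2.imread('pics/top0.png'); H=cv2.cvtColor(I,cv2.COLOR_BGR2HSV)
def blob(n,lo,hi,roi,z):
    x0,x1,y0,y1=roi; k=cv2.inRange(H[y0:y1,x0:x1],lo,hi); p=cv2.findNonZero(k).reshape(-1,2)+[x0,y0]
    ch=cv2.convexHull(p.astype('int32')); e=cv2.fitEllipse(ch); r=cv2.minAreaRect(p.astype('float32'))
    print(n,len(p),'hull ellipse',np.round(e[0],1),np.round(e[1],1),'rect',np.round(r[0],1),np.round(r[1],1),'->',w(m,*e[0],z).round(1), 'rect->',w(m,*r[0],z).round(1), [w(m,*q,z)[:2].round(0).tolist() for q in cv2.boxPoints(r)])
blob('ring',(20,120,120),(32,255,255),(275,355,160,240),0)
blob('ball',(160,100,80),(179,255,255),(415,460,230,265),38)
blob('shoe',(0,0,0),(179,255,95),(352,408,180,236),24)
blob('tray',(105,120,40),(125,255,255),(185,245,140,222),7)
blob('button',(50,150,120),(75,255,255),(190,225,240,270),50)
blob('awl',(5,100,60),(18,255,210),(300,330,175,210),15)
blob('can',(5,80,60),(18,255,255),(330,375,245,290),89)
```

```text
ring 371 hull ellipse [313.7 198.6] [57.9 58.3] rect [313.5 198.5] [57. 57.] -> [557.6   4.9   0. ] rect-> [558.    5.5   0. ] [[646.0, 96.0], [648.0, -81.0], [472.0, -83.0], [469.0, 91.0]]
ball 361 hull ellipse [437.3 247.9] [21.  21.3] rect [437.5 248. ] [20. 21.] -> [ 413.  -363.1   38. ] rect-> [ 412.7 -363.5   38. ] [[442.0, -333.0], [443.0, -395.0], [384.0, -394.0], [383.0, -332.0]]
shoe 537 hull ellipse [378.8 208.2] [46.3 46.3] rect [379.  208.5] [46. 46.] -> [ 528.9 -192.4   24. ] rect-> [ 528.  -193.1   24. ] [[526.0, -95.0], [627.0, -193.0], [530.0, -291.0], [431.0, -193.0]]
tray 2284 hull ellipse [214.3 181.2] [58.3 70.1] rect [214.3 181.4] [60.7 38.3] -> [606.  311.8   7. ] rect-> [605.5 311.8   7. ] [[693.0, 385.0], [707.0, 267.0], [519.0, 240.0], [506.0, 356.0]]
button 9 hull ellipse [206.6 252.9] [ 8.8 10.7] rect [205.4 249.9] [3.4 8.5] -> [387.6 312.6  50. ] rect-> [396.1 316.6  50. ] [[396.0, 330.0], [405.0, 307.0], [396.0, 303.0], [387.0, 326.0]]
awl 128 hull ellipse [316.  192.2] [ 6.6 25.1] rect [315.9 191.7] [21.8  5.9] -> [575.6  -2.3  15. ] rect-> [577.2  -2.   15. ] [[608.0, 14.0], [612.0, -4.0], [547.0, -18.0], [543.0, -0.0]]
can 678 hull ellipse [352.5 267. ] [29.1 29.3] rect [352.5 267. ] [28. 29.] -> [ 355.4 -110.8   89. ] rect-> [ 355.5 -110.9   89. ] [[394.0, -70.0], [395.0, -151.0], [317.0, -152.0], [316.0, -71.0]]
```

View pics/crop0.png

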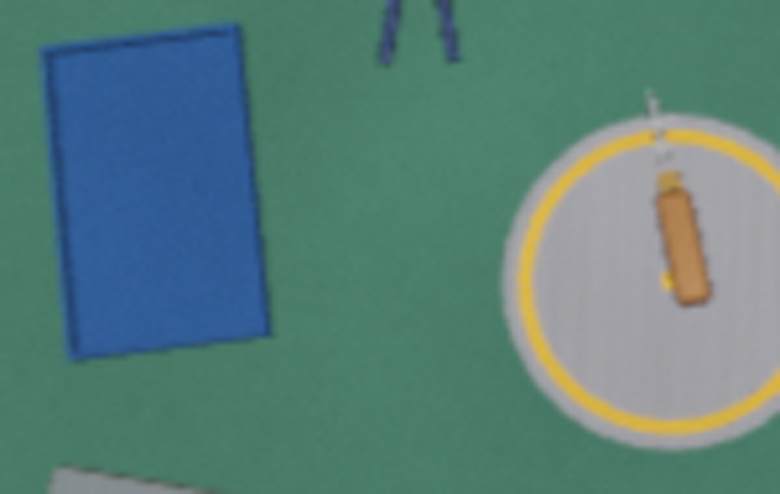

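The crop confirms the handle centre at px (316.2,192), the tip at px (310,162.5), and the awl's yaw at about 12.5°. Measured sizes match the ones given: tray 189x118, ring 178, ball 62–66. Next I'll plan the awl grasp.

```bash
cat >> h.py <<'E'
def plan(x,y,z,yawdeg):
    o=bot.get_obs(); p=o['tool_pos']; c=np.degrees(o['tcp_rot'][2]); a=np.radians(yawdeg)
    t=(yawdeg-c+180)%360-180
    d=np.array([x,y,z])-p
    print('t',round(o['time'],2),'pos',p.round(1),'yaw',round(c,1),'q',o['joint_positions'].round(2),'F',o['contact_force'].round(1))
    print('turn tool z',round(-t,1),'then tool mm',np.round([d[0]*np.cos(a)+d[1]*np.sin(a),d[0]*np.sin(a)-d[1]*np.cos(a),-d[2]],1))
E
python3 - <<'E'
from h import *
m=bot.camera_model('top')
t=w(m,310.2,162.8,11);b=w(m,318.6,202.7,11);print(t,b,np.hypot(*(t-b)[:2]),np.degrees(np.arctan2(*(t-b)[1::-1])))
print('dome',w(m,358,133,34)); print('dot',w(m,185+667/5.2,145+281/5.2,0)); print('button',w(m,207,254,52))
plan(577,-2,80,192.5)
E
```

```text
[667.3969159   17.46998978  11.        ] [544.11267369 -10.65884802  11.        ] 126.45250449468368 12.85273163960033
dome [ 757.52770071 -127.5709516    34.        ]
dot [556.3572624    6.17763657   0.        ]
button [384.36999783 310.80587602  52.        ]
t 0.1 pos [193.  487.9 226.1] yaw 158.4 q [ 1.05  0.34  1.52 -0.    1.28 -0.15] F [ 0.3 -0.3 -0.7]
turn tool z -34.1 then tool mm [-268.9 -561.4  146.1]
```

Emit:
servo_tool([
  [[0,0,0],[0,0,-8.5]],
  [[0,0,0],[0,0,-8.5]],
  [[0,0,0],[0,0,-8.5]],
  [[0,0,0],[0,0,-8.6]],
  [[-0.0192,-0.0401,0.006],[0,0,0]],
  [[-0.0192,-0.0401,0.006],[0,0,0]],
  [[-0.0192,-0.0401,0.006],[0,0,0]],
  [[-0.0192,-0.0401,0.006],[0,0,0]],
  [[-0.0192,-0.0401,0.006],[0,0,0]],
  [[-0.0192,-0.0401,0.006],[0,0,0]],
  [[-0.0192,-0.0401,0.006],[0,0,0]],
  [[-0.0192,-0.0401,0.006],[0,0,0]],
  [[-0.0192,-0.0401,0.006],[0,0,0]],
  [[-0.0192,-0.0401,0.006],[0,0,0]],
  [[-0.0192,-0.0401,0.006],[0,0,0]],
  [[-0.0192,-0.0401,0.006],[0,0,0]],
  [[-0.0192,-0.0401,0.006],[0,0,0]],
  [[-0.0192,-0.0401,0.006],[0,0,0]],
])

```text
time: 2.35
tool_pos: [577.7, -2.9, 142.1]
tcp_rot: [3.141, -0.001, -2.923]
contact_force: [0.2, 0.7, -0.0]
grip_width: 91.9
finger_force: 0.0
```

Run:
```python
from h import *
plan(577,-2,3,192.5)
snap('wrist','w1'); m=bot.camera_model('wrist'); print(m)
```

```text
t 2.35 pos [577.7  -2.9 142.1] yaw -167.5 q [-0.14  0.51  1.5   0.    1.13 -1.93] F [ 0.2  0.7 -0. ]
turn tool z 0.0 then tool mm [  0.5   1.  139.1]
{'mtx': array([[336.07208951,   0.        , 316.23744632],
       [  0.        , 336.07208951, 194.7486346 ],
       [  0.        ,   0.        ,   1.        ]]), 'xyz': array([504.96998522, -23.39307127, 299.00328275]), 'rotation': array([2.85138039e+00, 2.08061300e-03, 1.78715522e+00])}
```

View pics/w1.png

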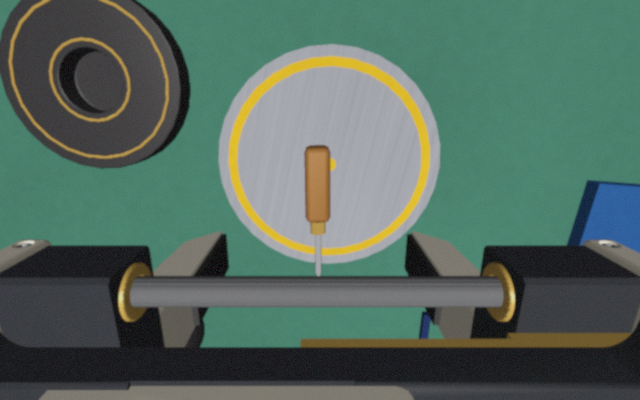

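The wrist view shows the awl handle at px (304–330, 146–221), well centred and aligned between the fingers. The plate dot is at (332,164).

Run:
```python
from h import *
m=bot.camera_model('wrist')
for n,u,v,z in [('butt',317.5,146.5,20),('front',317.5,221,20),('tip',318.5,276,11),('dot',332,164,0),('ringL',233.5,155,0),('ringR',434,155,0),('ringT',330,61,0),('ringB',331,250,0),('cup',90,84,24)]: print(n,w(m,u,v,z).round(1))
```

```text
butt [545.4 -14.   20. ]
front [6.1e+02 2.0e-01 2.0e+01]
tip [668.5  14.2  11. ]
dot [560.9   2.9   0. ]
ringL [571.9 -85.3   0. ]
ringR [533.3  90.3   0. ]
ringT [476.7 -18.5   0. ]
ringB [644.2  21.3   0. ]
cup [ 535.3 -197.6   24. ]
```

Emit:
servo_tool([
  [[0,0.001,0.03],[0,0,0]],
  [[0,0,0.03],[0,0,0]],
  [[0,0,0.03],[0,0,0]],
  [[0,0,0.03],[0,0,0]],
  [[0,0,0.012],[0,0,0]],
  [[0,0,0.006],[0,0,0]],
  [[0,0,0],[0,0,0]],
])

```text
time: 3.28
tool_pos: [577.3, -0.6, 5.1]
tcp_rot: [-3.141, 0.001, -2.923]
contact_force: [-0.1, 0.7, 0.2]
grip_width: 91.8
finger_force: 0.0
```

Emit:
servo_tool([
  [[0,0,0],[0,0,0]],
  [[0,0,0],[0,0,0]],
  [[0,0,0],[0,0,0]],
  [[0,0,0],[0,0,0]],
  [[0,0,0],[0,0,0]],
  [[0,0,0],[0,0,0]],
], fingers=0)

```text
time: 4.03
tool_pos: [577.0, -0.6, 4.7]
tcp_rot: [3.142, 0.0, -2.923]
contact_force: [0.5, 1.2, -0.6]
grip_width: 36.4
finger_force: 0.0
```

Emit:
servo_tool([
  [[0,0,0],[0,0,0]],
  [[0,0,0],[0,0,0]],
  [[0,0,0],[0,0,0]],
  [[0,0,0],[0,0,0]],
])

```text
time: 4.53
tool_pos: [577.0, -0.7, 4.7]
tcp_rot: [3.142, 0.0, -2.923]
contact_force: [0.0, -0.4, -0.3]
grip_width: 21.9
finger_force: 30.0
```

Emit:
servo_tool([
  [[0,0,-0.02],[0,0,0]],
  [[0,0,-0.03],[0,0,0]],
  [[0,0,-0.03],[0,0,0]],
])

```text
time: 4.9
tool_pos: [576.7, -0.6, 85.3]
tcp_rot: [3.141, -0.001, -2.923]
contact_force: [-0.0, 0.0, -0.4]
grip_width: 21.8
finger_force: 30.0
```

Run:
```python
from h import *
print(bot.get_obs()['grip_width'],bot.get_obs()['finger_force'])
plan(575,306.5,80,188.5)
```

```text
21.844075520932105 29.99985158443451
t 4.9 pos [576.7  -0.6  85.3] yaw -167.5 q [-0.13  0.58  1.56  0.    1.   -1.92] F [-0.   0.  -0.4]
turn tool z 4.0 then tool mm [-43.7 304.    5.3]
```

Emit:
servo_tool([
  [[0,0,0],[0,0,4]],
  [[-0.0055,0.038,0],[0,0,0]],
  [[-0.0055,0.038,0],[0,0,0]],
  [[-0.0055,0.038,0],[0,0,0]],
  [[-0.0055,0.038,0],[0,0,0]],
  [[-0.0055,0.038,0],[0,0,0]],
  [[-0.0055,0.038,0],[0,0,0]],
  [[-0.0055,0.038,0],[0,0,0]],
  [[-0.0055,0.038,0],[0,0,0]],
  [[0,0,0],[0,0,0]],
  [[0,0,0],[0,0,0]],
])

```text
time: 6.28
tool_pos: [575.2, 306.1, 84.4]
tcp_rot: [-3.141, -0.001, -2.993]
contact_force: [0.4, -1.0, -0.4]
grip_width: 22.1
finger_force: 30.0
```

Run:
```python
from h import *
plan(575,306.5,9.5,188.5)
snap('wrist','w2'); m=bot.camera_model('wrist')
p=[(500,240),(520,240)]
```

```text
t 6.28 pos [575.2 306.1  84.4] yaw -171.5 q [ 0.37  0.7   1.32 -0.    1.12 -1.35] F [ 0.4 -1.  -0.4]
turn tool z 0.0 then tool mm [ 0.1  0.5 74.9]
```

View pics/w2.png

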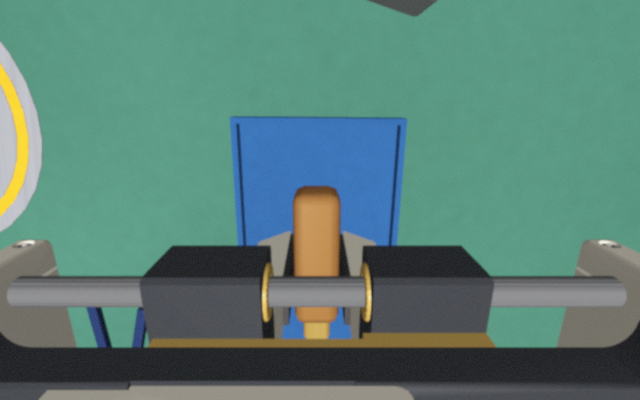

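The awl is centred over the tray and aligned with it: the handle is at px x≈317 and the tray edges at 232 and 405. Lowering and releasing it now.

Emit:
servo_tool([
  [[0,0,0.025],[0,0,0]],
  [[0,0,0.025],[0,0,0]],
  [[0,0,0.015],[0,0,0]],
  [[0,0,0.007],[0,0,0]],
  [[0,0,0.003],[0,0,0]],
  [[0,0,0],[0,0,0]],
])

```text
time: 7.08
tool_pos: [575.9, 306.6, 10.3]
tcp_rot: [3.141, 0.001, -2.993]
contact_force: [0.5, -0.3, -0.0]
grip_width: 21.7
finger_force: 30.0
```

Emit:
servo_tool([
  [[0,0,0],[0,0,0]],
  [[0,0,0],[0,0,0]],
  [[0,0,0],[0,0,0]],
  [[0,0,0],[0,0,0]],
  [[0,0,-0.02],[0,0,0]],
  [[0,0,-0.03],[0,0,0]],
  [[0,0,-0.05],[0,0,0]],
  [[0,0,-0.05],[0,0,0]],
], fingers=0.5)

```text
time: 8.07
tool_pos: [575.5, 306.5, 162.7]
tcp_rot: [3.141, 0.001, -2.993]
contact_force: [1.1, 1.0, -0.7]
grip_width: 45.8
finger_force: 0.0
```

Run:
```python
from h import *
snap('scene','s2')
I=cv2.imread('pics/s2.png'); cv2.imwrite('pics/s2c.png',cv2.resize(I[60:220,340:520],None,fx=3,fy=3))
plan(413,-364,120,180)
print(bot.get_obs()['joint_positions'])
```

```text
t 8.12 pos [578.5 307.8 171. ] yaw -171.5 q [ 0.37  0.62  1.22  0.    1.29 -1.35] F [1.7 0.2 6.1]
turn tool z 8.5 then tool mm [ 165.5 -671.8   51. ]
[ 3.72042959e-01  6.17836610e-01  1.22417578e+00  5.84508710e-05
  1.28600453e+00 -1.34746663e+00]
```

View pics/s2c.png

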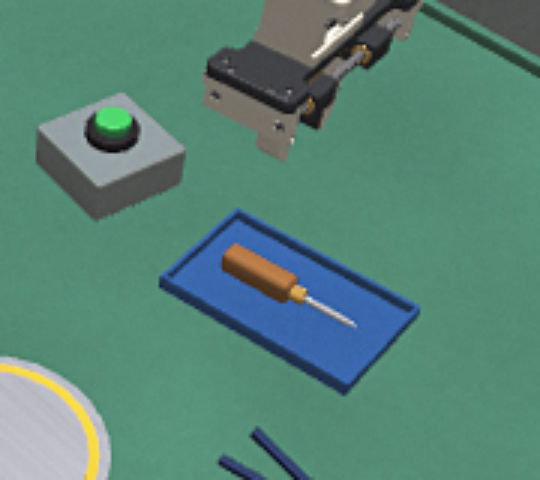

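The awl is wholly inside the tray. Now the ball: turn to yaw 82°, which also suits the push later, and travel over.

Emit:
servo_tool([
  [[0,0,0],[0,0,10.65]],
  [[0,0,0],[0,0,10.65]],
  [[0,0,0],[0,0,10.65]],
  [[0,0,0],[0,0,10.65]],
  [[0,0,0],[0,0,10.65]],
  [[0,0,0],[0,0,10.65]],
  [[0,0,0],[0,0,10.65]],
  [[0,0,0],[0,0,10.65]],
  [[0,0,0],[0,0,10.65]],
  [[0,0,0],[0,0,10.65]],
  [[0,0,0],[0,0,0]],
], fingers=1)

```text
time: 9.5
tool_pos: [575.7, 306.6, 160.9]
tcp_rot: [3.14, -0.001, 1.433]
contact_force: [-0.8, 0.3, -0.1]
grip_width: 92.0
finger_force: 0.0
```

Emit:
servo_tool([
  [[-0.0459,-0.0047,0.001],[0,0,0]],
  [[-0.0459,-0.0047,0.001],[0,0,0]],
  [[-0.0459,-0.0047,0.001],[0,0,0]],
  [[-0.0459,-0.0047,0.001],[0,0,0]],
  [[-0.0459,-0.0047,0.001],[0,0,0]],
  [[-0.0459,-0.0047,0.001],[0,0,0]],
  [[-0.0459,-0.0047,0.001],[0,0,0]],
  [[-0.0459,-0.0047,0.001],[0,0,0]],
  [[-0.0459,-0.0047,0.001],[0,0,0]],
  [[-0.0459,-0.0047,0.001],[0,0,0]],
  [[-0.0459,-0.0047,0.001],[0,0,0]],
  [[-0.0459,-0.0047,0.001],[0,0,0]],
  [[-0.0459,-0.0047,0.001],[0,0,0]],
  [[-0.0459,-0.0047,0.001],[0,0,0]],
  [[-0.0459,-0.0047,0.001],[0,0,0]],
  [[0,0,0],[0,0,0]],
  [[0,0,0],[0,0,0]],
])

```text
time: 11.62
tool_pos: [410.0, -365.0, 144.9]
tcp_rot: [3.142, -0.001, 1.433]
contact_force: [0.4, 0.1, -0.5]
grip_width: 92.0
finger_force: 0.0
```

Run:
```python
from h import *
plan(413,-364,19,82)
snap('wrist','w3'); m=bot.camera_model('wrist')
I=cv2.imread('pics/w3.png');H=cv2.cvtColor(I,cv2.COLOR_BGR2HSV);k=cv2.inRange(H,(160,100,80),(179,255,255))
p=cv2.convexHull(cv2.findNonZero(k));e=cv2.fitEllipse(p);print(e,w(m,*e[0],38))
```

```text
t 11.62 pos [ 410.  -365.   144.9] yaw 82.1 q [-0.87  0.46  1.58  0.    1.1  -0.73] F [ 0.4  0.1 -0.5]
turn tool z 0.1 then tool mm [  1.4   2.9 125.9]
((319.388671875, 189.23843383789062), (77.29423522949219, 78.66141510009766), 84.46099853515625) [ 413.15477658 -361.64635276   38.        ]
```

View pics/w3.png

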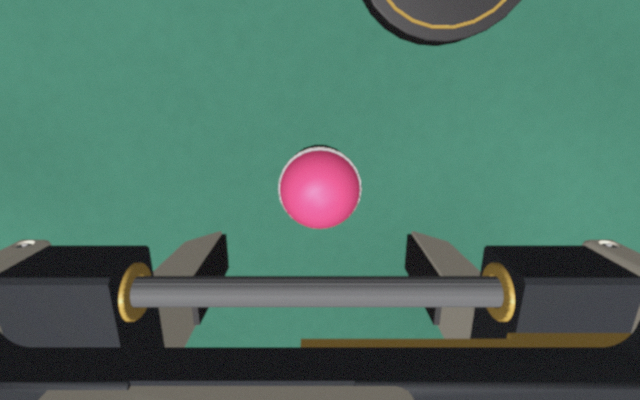

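The ball at px (319,189) gives (413,-362), which agrees with the top camera.

Emit:
servo_tool([
  [[0.0029,0.0027,0.03],[0,0,0]],
  [[0,0,0.03],[0,0,0]],
  [[0,0,0.03],[0,0,0]],
  [[0,0,0.02],[0,0,0]],
  [[0,0,0.012],[0,0,0]],
  [[0,0,0.003],[0,0,0]],
  [[0,0,0],[0,0,0]],
  [[0,0,0],[0,0,0]],
])

```text
time: 12.68
tool_pos: [413.5, -363.4, 20.5]
tcp_rot: [3.14, 0.001, 1.432]
contact_force: [0.2, 0.4, -0.6]
grip_width: 91.8
finger_force: 0.0
```

Emit:
servo_tool([
  [[0,0,0],[0,0,0]],
  [[0,0,0],[0,0,0]],
  [[0,0,0],[0,0,0]],
  [[0,0,0],[0,0,0]],
  [[0,0,0],[0,0,0]],
  [[0,0,0],[0,0,0]],
], fingers=0)

```text
time: 13.42
tool_pos: [413.0, -363.1, 19.7]
tcp_rot: [-3.142, -0.0, 1.431]
contact_force: [-1.1, -0.8, 1.5]
grip_width: 65.1
finger_force: 30.0
```

Emit:
servo_tool([
  [[0,0,-0.015],[0,0,0]],
  [[0,0,-0.03],[0,0,0]],
  [[0,0,-0.03],[0,0,0]],
  [[0,0,-0.03],[0,0,0]],
  [[0,0,0],[0,0,0]],
])

```text
time: 14.05
tool_pos: [414.2, -364.2, 127.6]
tcp_rot: [3.137, 0.004, 1.431]
contact_force: [-0.3, -0.2, -1.6]
grip_width: 65.0
finger_force: 30.0
```

Run:
```python
from h import *
plan(530,-193,120,82)
```

```text
t 14.05 pos [ 414.2 -364.2  127.6] yaw 82.0 q [-0.86  0.48  1.6   0.    1.06 -0.72] F [-0.3 -0.2 -1.6]
turn tool z 0.0 then tool mm [185.6  90.8   7.6]
```

Emit:
servo_tool([
  [[0.029,0.0227,0],[0,0,0]],
  [[0.029,0.0227,0],[0,0,0]],
  [[0.029,0.0227,0],[0,0,0]],
  [[0.029,0.0227,0],[0,0,0]],
  [[0,0,0],[0,0,0]],
  [[0,0,0],[0,0,0]],
])

```text
time: 14.8
tool_pos: [518.5, -260.6, 123.8]
tcp_rot: [-3.14, -0.001, 1.432]
contact_force: [-0.4, -0.5, -1.3]
grip_width: 64.8
finger_force: 30.0
```

Run:
```python
from h import *
plan(530,-193,120,82)
snap('wrist','w4'); m=bot.camera_model('wrist')
for n,c in(('w4','wrist'),('top0','top')):
    m=bot.camera_model(c)
    I=cv2.imread(f'pics/{n}.png');H=cv2.cvtColor(I,cv2.COLOR_BGR2HSV);k=cv2.inRange(H,(12,70,90),(30,255,255))
    if c=='top': x=np.zeros_like(k);x[180:238,350:410]=k[180:238,350:410];k=x
    else: k[215:]=0
    p=cv2.findNonZero(k).reshape(-1,2).astype(float)
    # rectify onto plane z=24 then fit outer circle by min enclosing hull
    q=np.array([w(m,u,v,24)[:2] for u,v in p]).astype('float32')
    print(n,len(q),cv2.minEnclosingCircle(q),cv2.fitEllipse(cv2.convexHull(q)))
    c0=np.median(q,0); r=np.hypot(*(q-cv2.minEnclosingCircle(q)[0]).T); print(np.histogram(r,10))
```

```text
t 14.8 pos [ 518.5 -260.6  123.8] yaw 82.0 q [-0.6   0.54  1.51 -0.    1.1  -0.46] F [-0.4 -0.5 -1.3]
turn tool z 0.0 then tool mm [68.6  2.   3.8]
w4 3374 ((445.63623046875, -177.46986389160156), 147.6683807373047) ((450.4156494140625, -167.1555938720703), (154.40664672851562, 299.78253173828125), 71.71798706054688)
(array([234, 135, 301, 275, 277, 295, 386, 440, 363, 668]), array([ 25.50033739,  37.7171331 ,  49.93392881,  62.15072453,
        74.36752024,  86.58431595,  98.80111167, 111.01790738,
       123.23470309, 135.45149881, 147.66829452]))
top0 253 ((529.802490234375, -194.06166076660156), 62.214988708496094) ((530.2232055664062, -193.90846252441406), (121.6076889038086, 123.53899383544922), 11.276021957397461)
(array([ 50,  37,   0,   0,   0,   0,   0,   0,  41, 125]), array([26.73392854, 30.28203547, 33.83014239, 37.37824931, 40.92635623,
       44.47446315, 48.02257007, 51.570677  , 55.11878392, 58.66689084,
       62.21499776]))
```

View pics/w4.png

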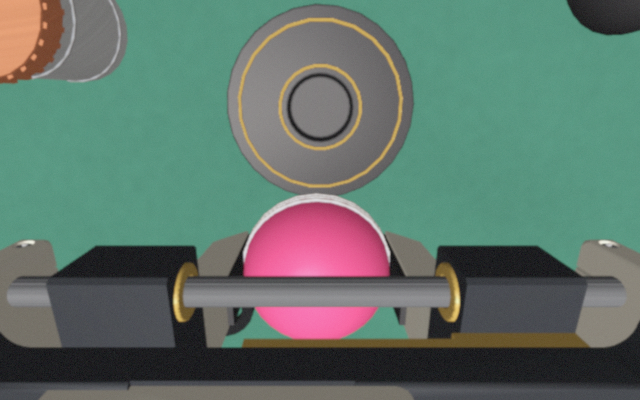

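The shoe's outer brass circle spans px x 238–402, y 19–187. The held ball is centred at px x≈317. I'll refit with the canister masked out.

Run:
```python
from h import *
m=bot.camera_model('wrist')
H=cv2.cvtColor(cv2.imread('pics/w4.png'),cv2.COLOR_BGR2HSV);k=cv2.inRange(H,(12,70,90),(30,255,255));k[191:]=0;k[:,:215]=0;k[:,420:]=0
q=np.array([w(m,u,v,24)[:2] for u,v in cv2.findNonZero(k).reshape(-1,2).astype(float)]).astype('float32')
print(len(q),cv2.fitEllipse(cv2.convexHull(q)))
c=np.array(cv2.fitEllipse(cv2.convexHull(q))[0]);i=q[np.hypot(*(q-c).T)<40];print(cv2.fitEllipse(cv2.convexHull(i.astype('float32'))))
plan(*c,60,82)
```

```text
3199 ((530.3040771484375, -194.2449493408203), (122.30464935302734, 122.47482299804688), 161.20187377929688)
((530.24072265625, -194.28147888183594), (62.39748001098633, 62.547019958496094), 85.70114135742188)
t 14.85 pos [ 518.3 -261.1  124.1] yaw 82.0 q [-0.6   0.54  1.51 -0.    1.1  -0.46] F [-0.1  0.3 -1.2]
turn tool z -0.0 then tool mm [67.8  2.6 64.1]
```

Both cameras put the shoe at (530.2,-194.2).

Emit:
servo_tool([
  [[0.0223,0.001,0],[0,0,0]],
  [[0.0223,0.001,0],[0,0,0]],
  [[0.0223,0.0005,0],[0,0,0]],
  [[0,0,0.02],[0,0,0]],
  [[0,0,0.03],[0,0,0]],
  [[0,0,0.025],[0,0,0]],
  [[0,0,0.01],[0,0,0]],
  [[0,0,0],[0,0,0]],
  [[0,0,0],[0,0,0]],
])

```text
time: 15.98
tool_pos: [531.6, -194.9, 40.8]
tcp_rot: [3.14, 0.001, 1.432]
contact_force: [0.0, -0.3, -0.5]
grip_width: 64.8
finger_force: 30.0
```

Run:
```python
from h import *
plan(530.2,-194.7,29.5,82)
```

```text
t 15.97 pos [ 531.6 -194.9   40.8] yaw 82.0 q [-0.49  0.62  1.63  0.    0.89 -0.35] F [ 0.  -0.3 -0.5]
turn tool z 0.0 then tool mm [ 0.  -1.4 11.3]
```

Emit:
servo_tool([
  [[0,-0.001,0.006],[0,0,0]],
  [[0,0,0.003],[0,0,0]],
  [[0,0,0.0015],[0,0,0]],
  [[0,0,0],[0,0,0]],
  [[0,0,0],[0,0,0]],
])

```text
time: 16.6
tool_pos: [530.0, -195.0, 29.5]
tcp_rot: [3.141, 0.0, 1.431]
contact_force: [-0.8, -1.4, 4.8]
grip_width: 64.9
finger_force: 30.0
```

Emit:
servo_tool([
  [[0,0,0],[0,0,0]],
  [[0,0,0],[0,0,0]],
  [[0,0,0],[0,0,0]],
  [[0,0,0],[0,0,0]],
  [[0,0,0],[0,0,0]],
  [[0,0,0],[0,0,0]],
  [[0,0,-0.02],[0,0,0]],
  [[0,0,-0.03],[0,0,0]],
  [[0,0,-0.03],[0,0,0]],
  [[-0.02,0,0],[0,0,0]],
  [[-0.03,0,0],[0,0,0]],
  [[-0.03,0,0],[0,0,0]],
  [[0,0,0],[0,0,0]],
], fingers=1)

```text
time: 18.23
tool_pos: [517.7, -276.3, 107.9]
tcp_rot: [-3.14, -0.0, 1.428]
contact_force: [-0.1, 0.6, -0.3]
grip_width: 91.6
finger_force: 0.0
```

```bash
cat >> h.py <<'E'
def shoe(n):
    I=snap('top',n); H=cv2.cvtColor(I,cv2.COLOR_RGB2HSV); m=bot.camera_model('top')
    a=cv2.inRange(H,(160,100,80),(179,255,255)); p=cv2.findNonZero(a); e=cv2.fitEllipse(cv2.convexHull(p)); print('ball',w(m,*e[0],47).round(1))
    print('disc-level px',np.round(e[0],1))
E
python3 - <<'E'
from h import *
plan(518,-285,13,82)
shoe('t5'); snap('wrist','w5')
a=cv2.imread('pics/t5.png')[150:250,270:430]; b=cv2.imread('pics/w5.png')
cv2.imwrite('pics/v5.png',np.vstack([cv2.resize(a,(480,300),interpolation=cv2.INTER_CUBIC),cv2.resize(b,(480,300))]))
E
```

```text
t 18.23 pos [ 517.7 -276.3  107.9] yaw 81.8 q [-0.62  0.57  1.51 -0.    1.07 -0.48] F [-0.1  0.6 -0.3]
turn tool z -0.2 then tool mm [-8.6  1.5 94.9]
ball [ 476.7 -576.3   47. ]
disc-level px [510.5 227.3]
```

View pics/v5.png

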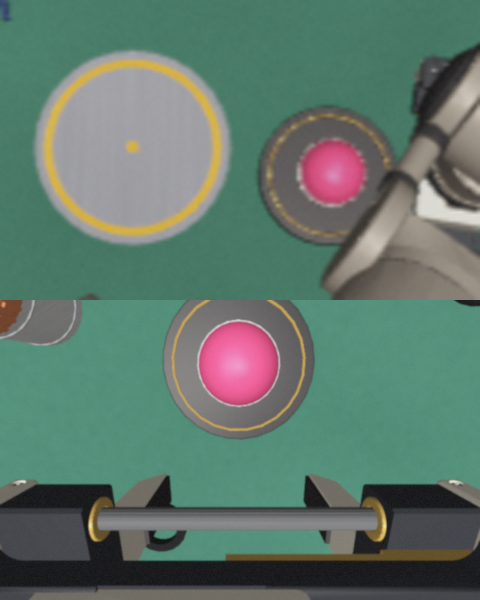

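The ball is seated concentrically in the cup (wrist view), and the plate is clear. Next I'll go down behind the shoe and push with both open fingers, keeping the TCP at z≈13 so the gripper body clears the ball.

Emit:
servo_tool([
  [[0,0.0012,0.03],[0,0,-0.2]],
  [[0,0,0.03],[0,0,0]],
  [[0,0,0.02],[0,0,0]],
  [[0,0,0.012],[0,0,0]],
  [[0,0,0.003],[0,0,0]],
  [[0,0,0],[0,0,0]],
  [[0,0,0],[0,0,0]],
])

```text
time: 19.2
tool_pos: [520.4, -274.4, 15.0]
tcp_rot: [3.14, 0.001, 1.435]
contact_force: [-0.7, 1.0, -0.3]
grip_width: 92.2
finger_force: 0.0
```

Emit:
servo_tool([
  [[0.008,0,0],[0,0,0]],
  [[0.005,0,0],[0,0,0]],
  [[0.003,0,0],[0,0,0]],
  [[0.003,0,0],[0,0,0]],
  [[0.003,0,0],[0,0,0]],
  [[0.004,0,0],[0,0,0]],
  [[0.005,0,0],[0,0,0]],
  [[0.005,0,0],[0,0,0]],
  [[0.004,0,0],[0,0,0]],
  [[0.002,0,0],[0,0,0]],
  [[0,0,0],[0,0,0]],
])

```text
time: 20.58
tool_pos: [525.9, -233.3, 14.3]
tcp_rot: [3.141, 0.001, 1.435]
contact_force: [-0.4, -4.5, -1.1]
grip_width: 91.8
finger_force: 2.5
```

```bash
cat >> h.py <<'E'
def shoe(n):
    I=snap('top',n); H=cv2.cvtColor(I,cv2.COLOR_RGB2HSV); m=bot.camera_model('top')
    a=cv2.inRange(H,(160,100,80),(179,255,255)); a[:, :290]=0; a[:,400:]=0
    e=cv2.fitEllipse(cv2.convexHull(cv2.findNonZero(a))); print('ball',w(m,*e[0],47).round(1),np.round(e[1],1))
E
python3 - <<'E'
from h import *
m=bot.camera_model('top'); H=cv2.cvtColor(cv2.imread('pics/t5.png'),cv2.COLOR_BGR2HSV); k=cv2.inRange(H,(20,120,120),(32,255,255)); x=k[160:240,275:347]
p=cv2.findNonZero(x).reshape(-1,2)+[275.,160]; q=np.array([w(m,u,v,0)[:2] for u,v in p]).astype('float32'); print('ring',cv2.fitEllipse(cv2.convexHull(q)))
shoe('t5b') if 0 else None
I=cv2.imread('pics/t5.png');H=cv2.cvtColor(I,cv2.COLOR_BGR2HSV);a=cv2.inRange(H,(160,100,80),(179,255,255));a[:,:350]=0;a[:,420:]=0
e=cv2.fitEllipse(cv2.convexHull(cv2.findNonZero(a)));print('t5 ball',w(m,*e[0],47),e[1])
shoe('t6'); plan(549,-57,13,82)
E
```

```text
ring ((558.4990844726562, 4.777717113494873), (178.52842712402344, 179.2490692138672), 14.014776229858398)
t5 ball [ 530.97413339 -195.44882702   47.        ] (20.898300170898438, 21.021852493286133)
ball [ 538.2 -169.    47. ] [17.1 21.9]
t 20.62 pos [ 525.9 -233.3   14.3] yaw 82.2 q [-0.55  0.67  1.62 -0.    0.85 -0.41] F [-0.4 -5.9 -1.5]
turn tool z 0.2 then tool mm [177.8  -1.6   1.3]
```

Emit:
servo_tool([
  [[0.003,0,0],[0,0,0]],
  [[0.005,0,0],[0,0,0]],
  [[0.007,0,0],[0,0,0]],
  [[0.009,0,0],[0,0,0]],
  [[0.01,0,0],[0,0,0]],
  [[0.01,0,0],[0,0,0]],
  [[0.01,0,0],[0,0,0]],
  [[0.01,0,0],[0,0,0]],
  [[0.01,0,0],[0,0,0]],
  [[0.01,0,0],[0,0,0]],
  [[0.01,0,0],[0,0,0]],
  [[0.01,0,0],[0,0,0]],
  [[0.01,0,0],[0,0,0]],
  [[0.01,0,0],[0,0,0]],
  [[0.01,0,0],[0,0,0]],
  [[0.008,0,0],[0,0,0]],
  [[0.006,0,0],[0,0,0]],
  [[0.004,0,0],[0,0,0]],
  [[0.002,0,0],[0,0,0]],
  [[0,0,0],[0,0,0]],
])

```text
time: 23.12
tool_pos: [546.5, -80.3, 14.3]
tcp_rot: [-3.142, 0.0, 1.435]
contact_force: [-1.0, -5.1, -0.5]
grip_width: 91.6
finger_force: 2.4
```

Run:
```python
from h import *
shoe('t7'); plan(550.3,-57.7,13,82.2); snap('wrist','w7'); snap('scene','s7')
a=cv2.imread('pics/t7.png')[150:250,270:430];b=cv2.imread('pics/s7.png')[130:280,220:460]
cv2.imwrite('pics/v7.png',np.vstack([cv2.resize(a,(480,300),interpolation=cv2.INTER_CUBIC),cv2.resize(b,(480,300),interpolation=cv2.INTER_CUBIC)]))
```

```text
ball [553.3 -13.8  47. ] [15.7 20.4]
t 23.18 pos [546.5 -80.3  14.2] yaw 82.2 q [-0.28  0.64  1.69 -0.    0.81 -0.15] F [-0.9 -4.3  0.3]
turn tool z 0.0 then tool mm [22.9  0.7  1.2]
```

View pics/v7.png

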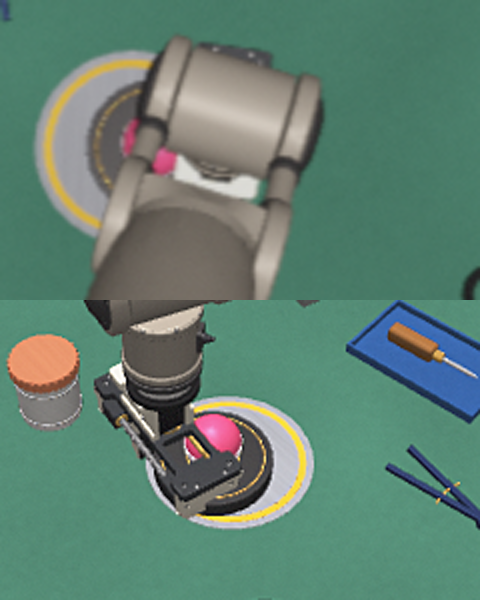

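The shoe is partway onto the plate with the ball in its cup. I'll push 21 mm more, then back off and measure.

Emit:
servo_tool([
  [[0.003,0,0],[0,0,0]],
  [[0.005,0,0],[0,0,0]],
  [[0.005,0,0],[0,0,0]],
  [[0.004,0,0],[0,0,0]],
  [[0.003,0,0],[0,0,0]],
  [[0.001,0,0],[0,0,0]],
  [[0,0,0],[0,0,0]],
  [[0,0,0],[0,0,0]],
  [[-0.005,0,0],[0,0,0]],
  [[-0.02,0,0],[0,0,0]],
  [[-0.03,0,0],[0,0,0]],
  [[-0.05,0,0],[0,0,0]],
  [[-0.05,0,0],[0,0,0]],
  [[0,0,0],[0,0,0]],
  [[0,0,0],[0,0,0]],
])

```text
time: 25.15
tool_pos: [527.8, -212.9, 14.0]
tcp_rot: [-3.141, -0.001, 1.434]
contact_force: [0.3, 0.8, 0.4]
grip_width: 92.3
finger_force: 0.0
```

Run:
```python
from h import *
shoe('t8'); plan(550.3,-57.7,13,82.2)
m=bot.camera_model('top');H=cv2.cvtColor(cv2.imread('pics/t8.png'),cv2.COLOR_BGR2HSV)
k=cv2.inRange(H,(12,70,90),(32,255,255));k[:160]=0;k[240:]=0;k[:,:275]=0;k[:,355:]=0
q0=cv2.findNonZero(k).reshape(-1,2).astype(float)
for z in(0,24):
    q=np.array([w(m,u,v,z)[:2] for u,v in q0]).astype('float32')
    if z: q=q[np.hypot(*(q-[558,4]).T)<75]
    print(z,len(q),cv2.fitEllipse(cv2.convexHull(q)))
a=cv2.imread('pics/t8.png')[150:250,270:430];cv2.imwrite('pics/v8.png',cv2.resize(a,(640,400),interpolation=cv2.INTER_CUBIC))
```

```text
ball [559.2   1.5  47. ] [20.8 21.5]
t 25.2 pos [ 528.  -212.2   14. ] yaw 82.2 q [-0.52  0.67  1.64  0.    0.84 -0.38] F [0.1 1.  0.5]
turn tool z 0.0 then tool mm [156.1   1.1   1. ]
0 692 ((558.05322265625, 5.074195861816406), (180.80433654785156, 182.22157287597656), 149.08139038085938)
24 168 ((558.6338500976562, 1.5248677730560303), (120.69268798828125, 122.84667205810547), 168.63465881347656)
```

View pics/v8.png

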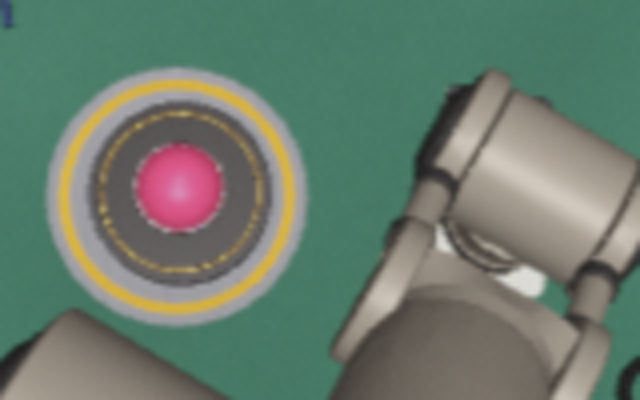

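The shoe sits at (558.7,1.5) against the plate at (558.1,5.0), about 3.6 mm off, with the ball centred. That's inside the ring. Now I'll raise the arm and triangulate the button.

Emit:
servo_tool([
  [[0,0,-0.04],[0,0,0]],
  [[0,0,-0.06],[0,0,0]],
  [[0,0,-0.06],[0,0,0]],
  [[0,0,0],[0,0,0]],
], fingers=0)

```text
time: 25.7
tool_pos: [531.0, -212.5, 179.5]
tcp_rot: [3.132, 0.003, 1.437]
contact_force: [0.3, -0.0, -1.4]
grip_width: 56.3
finger_force: 0.0
```

Run:
```python
from h import *
M={}
for c,f,r in(('top','top0',(185,230,235,275)),('scene','scene0',(360,395,85,115))):
    x0,x1,y0,y1=r;H=cv2.cvtColor(cv2.imread(f'pics/{f}.png'),cv2.COLOR_BGR2HSV)[y0:y1,x0:x1]
    k=cv2.inRange(H,(50,190,110),(78,255,255));p=cv2.findNonZero(k).reshape(-1,2);print(c,len(p),p.min(0)+[x0,y0],p.max(0)+[x0,y0])
    M[c]=(p.max(0)+p.min(0))/2+[x0,y0]
from scipy.optimize import minimize_scalar
f=lambda z:np.hypot(*(w(bot.camera_model('top'),*M['top'],z)-w(bot.camera_model('scene'),*M['scene'],z))[:2])
s=minimize_scalar(f,bounds=(30,90),method='bounded');print(s.x,s.fun,w(bot.camera_model('top'),*M['top'],s.x),w(bot.camera_model('scene'),*M['scene'],s.x))
plan(384,311,130,82.2)
```

```text
Traceback (most recent call last):
AttributeError: 'NoneType' object has no attribute 'reshape'
```

Run:
```python
from h import *
M={}
for c,f,r in(('top','top0',(198,216,245,264)),('scene','scene0',(365,390,90,112))):
    x0,x1,y0,y1=r;I=cv2.imread(f'pics/{f}.png').astype(int)[y0:y1,x0:x1]
    k=((I[...,1]-np.maximum(I[...,0],I[...,2]))>70).astype('uint8');p=cv2.findNonZero(k).reshape(-1,2);print(c,len(p),p.min(0)+[x0,y0],p.max(0)+[x0,y0])
    M[c]=p.mean(0)+[x0,y0]
from scipy.optimize import minimize_scalar
f=lambda z:np.hypot(*(w(bot.camera_model('top'),*M['top'],z)-w(bot.camera_model('scene'),*M['scene'],z))[:2])
s=minimize_scalar(f,bounds=(30,90),method='bounded');print(M,s.x,s.fun,w(bot.camera_model('top'),*M['top'],s.x),w(bot.camera_model('scene'),*M['scene'],s.x))
plan(384,311,130,82.2)
```

```text
top 86 [201 249] [211 259]
scene 68 [372  96] [383 102]
{'top': array([205.74418605, 253.65116279]), 'scene': array([377.35294118,  99.04411765])} 65.80767746922764 0.14200189809378905 [385.53906257 310.64719072  65.80767747] [385.62965791 310.75653889  65.80767747]
t 25.7 pos [ 531.  -212.5  179.5] yaw 82.3 q [-0.51  0.46  1.47  0.    1.2  -0.38] F [ 0.3 -0.  -1.4]
turn tool z 0.1 then tool mm [ 498.7 -216.7   49.5]
```

Emit:
servo_tool([
  [[0.0453,-0.0196,0],[0,0,0]],
  [[0.0453,-0.0196,0],[0,0,0]],
  [[0.0453,-0.0196,0],[0,0,0]],
  [[0.0453,-0.0196,0],[0,0,0]],
  [[0.0453,-0.0196,0],[0,0,0]],
  [[0.0453,-0.0196,0],[0,0,0]],
  [[0.0453,-0.0196,0],[0,0,0]],
  [[0.0453,-0.0196,0],[0,0,0]],
  [[0.0453,-0.0196,0],[0,0,0]],
  [[0.0453,-0.0196,0],[0,0,0]],
  [[0.0453,-0.0196,0],[0,0,0]],
  [[0,0,0.03],[0,0,0]],
  [[0,0,0.03],[0,0,0]],
  [[0,0,0],[0,0,0]],
  [[0,0,0],[0,0,0]],
])

```text
time: 27.58
tool_pos: [382.2, 310.6, 114.7]
tcp_rot: [3.141, -0.0, 1.436]
contact_force: [0.9, -0.3, 0.1]
grip_width: 0.4
finger_force: 0.0
```

Run:
```python
from h import *
plan(385.5,310.7,66,82.2); shoe('t9')
snap('wrist','w9'); m=bot.camera_model('wrist')
I=cv2.imread('pics/w9.png').astype(int);k=((I[...,1]-np.maximum(I[...,0],I[...,2]))>70).astype('uint8')
p=cv2.findNonZero(k)
if p is not None:
    p=p.reshape(-1,2);c=(p.max(0)+p.min(0))/2;print(len(p),p.min(0),p.max(0),w(m,*c,65))
```

```text
t 27.57 pos [382.2 310.6 114.7] yaw 82.2 q [0.53 0.41 1.77 0.   0.96 0.66] F [ 0.9 -0.3  0.1]
turn tool z 0.0 then tool mm [ 0.5  3.2 48.7]
ball [559.1   1.6  47. ] [20.8 21.5]
1631 [296 194] [345 234] [385.9286134  312.42933035  65.        ]
```

Emit:
servo_tool([
  [[0.001,0.003,0.02],[0,0,0]],
  [[0,0,0.015],[0,0,0]],
  [[0,0,0.008],[0,0,0]],
  [[0,0,0.002],[0,0,0]],
  [[0,0,0.002],[0,0,0]],
  [[0,0,0.002],[0,0,0]],
  [[0,0,0],[0,0,0]],
])

```text
time: 28.55
tool_pos: [385.6, 311.0, 65.6]
tcp_rot: [3.141, -0.001, 1.435]
contact_force: [0.1, -0.4, 2.9]
grip_width: 0.3
finger_force: 1.1
```

Emit:
servo_tool([
  [[0,0,0.002],[0,0,0]],
  [[0,0,0.002],[0,0,0]],
  [[0,0,0],[0,0,0]],
])

```text
time: 28.92
tool_pos: [385.7, 311.0, 61.4]
tcp_rot: [3.141, -0.001, 1.435]
contact_force: [1.0, -0.7, 4.8]
grip_width: 0.6
finger_force: 2.4
```

Emit:
servo_tool([
  [[0,0,0.001],[0,0,0]],
  [[0,0,0.001],[0,0,0]],
  [[0,0,0],[0,0,0]],
])

```text
time: 29.3
tool_pos: [385.7, 311.0, 60.9]
tcp_rot: [3.14, -0.001, 1.435]
contact_force: [-4.3, -2.5, 19.7]
grip_width: 0.1
finger_force: 10.0
```

The force jumped to 19.7 N at the hard stop, so the button is fully down. Releasing and retreating.

Emit:
servo_tool([
  [[0,0,-0.005],[0,0,0]],
  [[0,0,-0.01],[0,0,0]],
  [[0,0,-0.03],[0,0,0]],
  [[0,0,-0.04],[0,0,0]],
  [[0,0,0],[0,0,0]],
  [[0,0,0],[0,0,0]],
  [[0,0,0],[0,0,0]],
])

```text
time: 30.18
tool_pos: [384.6, 310.4, 143.0]
tcp_rot: [-3.139, 0.002, 1.435]
contact_force: [-0.1, -0.1, 0.2]
grip_width: 0.5
finger_force: 0.0
```

Run:
```python
from h import *
shoe('t10'); plan(385,311,150,82); print(bot.close_job())
```

```text
ball [559.4   1.3  47. ] [20.9 21.2]
t 30.23 pos [384.8 310.4 143.1] yaw 82.2 q [0.52 0.38 1.73 0.   1.04 0.66] F [ 0.4  1.2 -0.3]
turn tool z 0.2 then tool mm [ 0.6  0.1 -6.9]
the job is handed in; nothing more can be done
None
```

Job handed in at 30 s, verdict not shown: the awl is in the tray, the loaded shoe is about 4 mm off the plate centre with the ball seated, and the button was pressed to its stop and let go; I viewed 11 pictures, one over the limit of 10.

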